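# Stop the spit flywheel over its slot and lock it

### The job

The flywheel of the spit gearbox is still running free. Slow it with a light touch, never a hard shove, so that it comes to rest with its hole over the slot in the gearbox's fixed tongue; only once it stands still there, push the locking pin from its block gently fully home through the hole into the slot, flange down on the wheel, and let go. Leave the other things on the counter as they are.

Things in the scene. Friction and masses are not known exactly. Their poses are not given: they have to be found in the camera images.
- gearbox: Fixed grey spit gearbox, 88 mm square, 60 mm high, on a 120 mm square foot. On top a fixed dark steel tongue, 50 mm wide, 14 mm thick, upper face 74 mm above the counter, reaching 110 mm from the wheel axis along the gearbox's own +x. A short brass shaft stub points to -x. Origin: on the counter, on the wheel's vertical axis.
- slot (a point): Point on the upper face of the fixed tongue, 62 mm from the wheel axis along the gearbox's +x, on the centre line of the slot. The slot is 14.5 mm wide, runs radially from 54 to 104 mm from the axis and goes right through the tongue; its outer end shows beyond the wheel's rim.
- flywheel: Flat steel wheel above the gearbox: disc 176 mm diameter, 12 mm thick, 1.5-2.5 kg. Origin: on its axis, 82 mm above the counter, where the disc's underside nominally lies; its own x axis points to its only hole. A start spring, spent by 4 s, sends it counter-clockwise (from above) to 1.3-5 rad/s; then it coasts free for some 20 s or more and once stopped stays as left. Before 4 s it may restart.
- wheel_face (a point): Point on the axis, 94 mm up: nominal height of the disc's flat upper face (20 to 88 mm off the axis). The disc sits on spring washers: true height up to 5 mm higher or lower, unmeasured; gives 1 mm per 6 N. Touch down slowly (20 mm/s); a fingertip at 3-8 N stops it in under a second, then drags it round. Over 15 N is a shove. Hub: 20 mm radius, 19 mm above the face; cap 10 mm radius, 8 mm more.
- wheel_hole (a point): Centre of the wheel's round hole, 62 mm from the axis, at the nominal height of the upper face (true height up to 5 mm off). 16 mm diameter, right through the disc.
- pin: Loose locking pin, 120 g: steel shank 12 mm diameter, 44 mm long, with a tapered foot; a flange 30 mm diameter and 4 mm thick; on top a round black grip 22 mm diameter and 36 mm tall. Origin: centre of the flange's underside; z up along the grip (top at +40 mm).
- pin_tip (a point): Lower end of the pin's shank, 44 mm below the pin's origin.
- pin_block: Fixed aluminium block 60 x 60 x 55 mm with one 14 mm hole, 50 mm deep, in the centre of its top; the pin stands in it upright, flange resting on the block's top. Origin: centre of its underside.
- tongs: Bystander: steel tongs lying on the counter, 255 mm long, about 18 mm high. Origin: middle of the underside.
- salt_pig: Bystander: glass salt pig, 86 mm diameter, 78 mm tall. Origin: centre of its underside.
- basting_pot: Bystander: aluminium basting pot, 100 mm diameter, 80 mm tall. Origin: centre of its underside.
- silicone_lid: Bystander: round silicone lid, 130 mm diameter, with a knob, 25 mm tall. Origin: centre of its underside.
- fork: Bystander: plastic fork, 185 mm long, lying. Origin: on the counter under its middle.
- spice_jar: Bystander: small jar, 48 mm diameter, 85 mm tall. Origin: centre of its underside.
- cork_rest: Bystander: round cork pot rest, 140 mm diameter, 12 mm thick. Origin: centre of its underside.

How it is judged:
On the way, in this order (a step that is already met when the one before it is completed fails the run):
1. the wheel stands still with its hole over the slot, nothing in the hole yet (angular speed of flywheel below 0.08 rad/s and horizontal distance between wheel_hole and slot below 0.005 m and (horizontal distance between pin_tip and gearbox above 0.1 m or z of pin_tip in the frame of flywheel above 0.01 m)), for 0.3 s.
2. the pin is through the hole and in the slot, flange down on the wheel (horizontal distance between pin_tip and slot below 0.006 m and z of pin_tip in the frame of slot below -0.016 m), for 0.2 s.
At the end, for the whole second after the job is handed in: Pin upright (0.15 rad) through the hole into the slot: tip within 6 mm sideways of the slot point and 16 mm or more below the tongue's top (flange down on the wheel gives 18 or more); hole within 6 mm of the slot point; wheel and pin at rest and let go (all of step 2 and horizontal distance between wheel_hole and slot below 0.006 m and angle between pin's own z axis and vertical below 0.15 rad and angular speed of flywheel below 0.4 rad/s and linear speed of pin below 0.03 m/s); the robot touches nothing.
It fails at once if more than 15 N on the flywheel (contact force between anything else and flywheel above 15 N).
It fails at once if the pin pushed into the wheel while it turns faster than 1 rad/s (horizontal distance between pin_tip and flywheel below 0.085 m and z of pin_tip in the frame of flywheel below 0.006 m and angular speed of flywheel above 1 rad/s).
It fails at once if a bystander moved more than 20 mm (distance of any of tongs, salt_pig, basting_pot, silicone_lid, fork, spice_jar, cork_rest from where it was at the start of the episode above 0.02 m).
It also fails if it takes over 70 s, if anything falls off the work surface, if the arm or the gripper's body presses on something with over 40 N, if the wrist force passes 120 N, or if a joint passes its speed limit or range.

### The arm

A 7-joint arm with a two-finger parallel gripper is mounted at the origin on the work surface. World frame = base frame: x ahead of the robot, y to its left, z up, the work surface at z = 0. Lengths are in m, angles in rad, forces in N, time in s.
With the tool pointing down it reaches from about 0.425 to 0.925 m from the base axis. Payload 6.8 kg.
Tool frame: the origin (TCP) lies midway between the tips of the shut fingers; the grasp point (between the pads) lies 19 mm behind it; z points along the fingers, y is the line along which they close (so a half turn about z gives the same grasp; the last joint's range is limited). The gripper opens to 85 mm and grips with 20 to 120 N. Pads are 22 mm wide; open, the fingers measure 114 mm over their backs; the gripper's body (76 mm by 85 mm) begins 54 mm behind the grasp point. The pads swing forward as they close: fully open they stand 13 mm farther back than shut.
Start: joints at [1.134, 0.477, 0.022, 1.555, -0.011, 1.109, -0.083], TCP at [0.218, -0.639, 0.231] pointing down, gripper open.
Joint ranges: [-2.96, 2.96], [-0.34, 2.1], [-1.41, 1.46], [0.24, 2.44], [-1.37, 4.51], [0.17, 1.92], [-2.96, 2.96]. Speed limits (rad/s): [2.39, 2.39, 3.14, 3.14, 3.14, 3.14, 3.14].

### API

Orientations are given as a unit quaternion [w, x, y, z].
In Python, from station import bot, imaging gives the robot as it stands.
- The arm moves only by the tool move_arm, never from a script. Its argument "commands" is a list that holds one entry, the list of rows, each a list of 7 numbers: the shift along the tool's x, y, z in m, then the turn, a rotation vector about the tool's x, y, z in degrees, then the finger opening in m, from 0 to 0.0854. In form: [[[x, y, z, rx, ry, rz, grip], ...]]. A call has 1 to 20 rows; each row shifts and turns the commanded pose from where the row before left it, along the tool's axes as they then stand; what a row does not reach is not made up. A row lasts 1/8 s, in which the tool goes at most 62.5 mm and 10.7 degrees, less where a joint would pass 70% of its speed; a pose out of reach is approached as far as the arm can. A call is refused whole if a number of a shift passes 0.0625 or a number of a turn 10.7, either way. A call with a gripper value outside its range is refused whole. The fingers move at their own pace and stop on an object; "squeeze" is the grip in N (left out, the last holds). Time passes only in rows, so rows that do not move let the fingers close. It gives the time, the measured TCP pose, the force, the opening and the grip force at its end, in the units of the state.
- bot.get_obs(): the state, without advancing time (a new reading comes with each control period).
- imaging.read_camera(name): name is "scene" or "top" or "wrist"; returns the picture (384x512x3 uint8, red, green, blue); there is no depth.
- imaging.calibration(name): a dict with "intrinsics" (3x3 intrinsics, pixels), "extrinsics" (4x4, takes a point from camera to world coordinates); the wrist camera has in their place "mount" (4x4, takes a point from camera to tool coordinates, whose origin is the TCP and whose axes are the flange's). Camera axes: x right, y down, z forward; pixel columns grow to the right and rows downward; lengths in m; the calibration is good to about 2 mm. The wrist camera is an equidistant fisheye: a pixel r from the principal point sees the ray r / f radians off the axis. A picture is of the moment at which its call begins: read the wrist's pose just before it. calibration takes no time and is no camera call.
- bot.hand_in(): hands the job in; it is judged then, once.
The state is a dict: "t": time; "q": joint angles; "joint_vel": joint speeds; "joint_torque": joint torques, N m; "eef_pos": TCP position; "tool_rot": TCP orientation; "contact_force": force on the tool from outside, world axes, zero at the start; "torque": the same for the moment, N m; "gripper_width": opening from 0.0 (shut) to 1.0 (fully open); "grasp_force": force on a finger pad.
Only numpy, scipy, OpenCV 4.12 (cv2) and the standard library are available. Lean on these libraries where they do the work, as an engineer would, in place of code of your own. Each camera call takes 0.05 s, during which the arm holds its last target. There are 200 camera calls.

## Working session

There is one attempt and no reset: what is moved stays moved. The work goes in short steps, Python scripts to look and compute and a tool call to move; the robot and the scene stay as the last step left them, time stands still between calls to the robot, and variables do not carry over. Pictures are saved under pics/ and viewed, at most 10 in all, crops included, and the job is handed in when it is done.

Besides the shell and the picture viewer there is one more tool, called after "Call:" by a JSON object that holds its "name" and its "arguments". move_arm: Moves the arm, as the interface text tells. Its arguments: {"type":"object","properties":{"commands":{"type":"array","items":{"type":"array","items":{"type":"array","items":{"type":"number"}}}},"squeeze":{"type":"number"}},"required":["commands"]}

```bash
mkdir -p pics; python3 - <<'E'
from station import bot, imaging
import cv2,numpy as np
o=bot.get_obs();print(o['t'],o['eef_pos'],o['tool_rot'],o['contact_force'])
for n in ('scene','top'):
    c=imaging.calibration(n);print(n,np.round(c['intrinsics'],1).tolist(),np.round(c['extrinsics'],3).tolist())
c=imaging.calibration('wrist');print({k:np.round(v,3).tolist() if not isinstance(v,str) else v for k,v in c.items()})
a=imaging.read_camera('top');b=imaging.read_camera('scene')
cv2.imwrite('pics/top0.png',a[:,:,::-1]);cv2.imwrite('pics/scene0.png',b[:,:,::-1])
E
```

```text
0.0 [ 0.21774789 -0.63827353  0.23032951] [-8.89198884e-04  9.86510243e-01  1.63696974e-01 -2.25398963e-04] [ 0.56174253 -0.4430447   0.19387978]
scene [[355.7, 0.0, 260.3], [0.0, 355.7, 189.2], [0.0, 0.0, 1.0]] [[0.823, 0.429, -0.373, 0.975], [0.569, -0.614, 0.547, -0.644], [0.006, -0.662, -0.75, 0.965], [0.0, 0.0, 0.0, 1.0]]
top [[413.1, 0.0, 252.6], [0.0, 413.1, 197.4], [0.0, 0.0, 1.0]] [[0.024, -0.981, 0.191, 0.313], [-1.0, -0.023, 0.003, -0.037], [0.001, -0.191, -0.982, 1.261], [0.0, 0.0, 0.0, 1.0]]
{'intrinsics': [[297.319, 0.0, 258.618], [0.0, 297.319, 190.274], [0.0, 0.0, 1.0]], 'mount': [[0.0, -0.951, -0.308, 0.08], [1.0, 0.0, -0.0, -0.001], [0.0, -0.308, 0.951, -0.143], [0.0, 0.0, 0.0, 1.0]]}
```

View pics/top0.png

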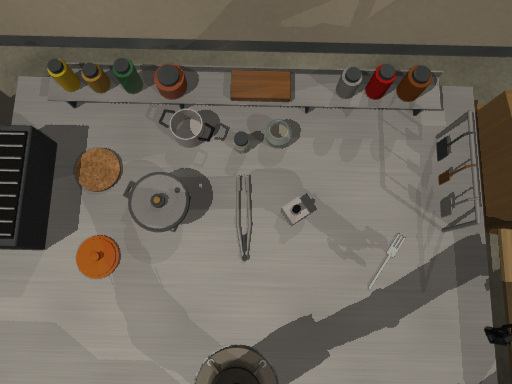

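View pics/scene0.png

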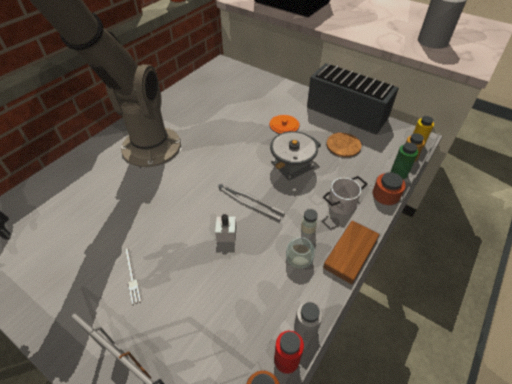

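The top view shows the flywheel at about (159,202), the pin block at (297,209), and a possible hole near (178,190). I'll zoom in and localise them.

```bash
cat > h.py <<'E'
from station import bot, imaging
import cv2,numpy as np
from scipy.spatial.transform import Rotation as R
def cal(n):
    c=imaging.calibration(n);return np.array(c['intrinsics']),np.array(c['extrinsics'])
def ray(n,px,z):
    K,E=cal(n);d=E[:3,:3]@np.linalg.inv(K)@np.array([px[0],px[1],1.]);return (E[:3,3]+d*(z-E[2,3])/d[2])
def proj(n,p):
    K,E=cal(n);q=K@(E[:3,:3].T@(np.array(p)-E[:3,3]));return q[:2]/q[2]
def rect(n,img,cx,cy,z,half=.12,s=1000*2.5):
    # orthorectify plane z onto a metric view: image right=-y, up=+x
    N=int(2*half*s);w=np.array([[cx+half,cy+half],[cx+half,cy-half],[cx-half,cy-half],[cx-half,cy+half]])
    src=np.float32([proj(n,[*p,z]) for p in w]);dst=np.float32([[0,0],[N,0],[N,N],[0,N]])
    return cv2.warpPerspective(img,cv2.getPerspectiveTransform(src,dst),(N,N),flags=cv2.INTER_CUBIC)
E
python3 - <<'E'
from h import *
a=imaging.read_camera('top');print(bot.get_obs()['t'])
c=ray('top',(159,202),.094);print('wheel c',c,'hub',ray('top',(157,200),.115),'cap',ray('top',(157,200),.121))
print('pin top',ray('top',(296,209),.095))
b=imaging.read_camera('scene')
u=lambda im,x,y,w,h:cv2.resize(im[y:y+h,x:x+w],(400,400),interpolation=cv2.INTER_CUBIC)
out=np.hstack([u(a,110,152,100,100),u(b,255,110,80,80)])
cv2.imwrite('pics/z.png',out[:,:,::-1])
E
```

```text
0.15
wheel c [0.52016183 0.2353579  0.094     ] hub [0.52202879 0.23648399 0.115     ] cap [0.52093521 0.23505381 0.121     ]
pin top [ 0.50902712 -0.15768508  0.095     ]
```

View pics/z.png

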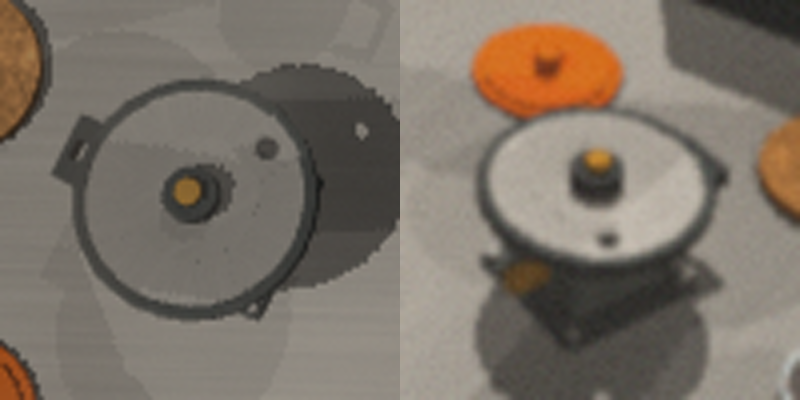

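The crop shows the hole at top-view (176.5,189.3), tongue end near (127,188), and hub cap at (156.8,199.8).

```bash
python3 - <<'E'
from h import *
ax=ray('top',(156.75,199.75),.121)[:2]; ax2=ray('top',(159,202),.092)[:2];print(ax,ax2)
A=np.array([.5205,.235])
for nm,p,z in [('tongue end',(127,188.25),.074),('slot end vis',(129.7,189.5),.074),('hole',(176.5,189.3),.094)]:
    v=ray('top',p,z)[:2]-A;print(nm,v,np.hypot(*v),np.degrees(np.arctan2(v[1],v[0])))
o=bot.get_obs();q=o['tool_rot'];M=R.from_quat([q[1],q[2],q[3],q[0]]).as_matrix();print(np.round(M,3))
d=np.radians(75);tgt=np.array([*(A-.04*np.array([np.cos(d),np.sin(d)])),.125])
print(tgt, M.T@(tgt-o['eef_pos']))
E
```

```text
[0.52163128 0.23580332] [0.52051659 0.23582412]
tongue end [0.04196665 0.10170954] 0.11002740886505628 67.57833400880656
slot end vis [0.0384081  0.09348191] 0.10106458395681658 67.66413849447268
hole [ 0.03809034 -0.04764138] 0.060996520209916166 -51.35689261083645
[[ 0.946  0.323 -0.   ]
 [ 0.323 -0.946  0.001]
 [-0.    -0.001 -1.   ]]
[0.51014724 0.19636297 0.125     ] [ 0.54623694 -0.69561464  0.10644297]
```

Call:
{"name": "move_arm", "arguments": {"commands": [[[0.044,-0.04,0,0,0,0,0],[0.044,-0.04,0,0,0,0,0],[0.044,-0.04,0,0,0,0,0],[0.044,-0.04,0,0,0,0,0],[0.044,-0.04,0,0,0,0,0],[0.044,-0.04,0,0,0,0,0],[0.044,-0.04,0,0,0,0,0],[0.044,-0.04,0,0,0,0,0],[0.0236,-0.0472,0,0,0,0,0],[0.0236,-0.0472,0,0,0,0,0],[0.0236,-0.0472,0,0,0,0,0],[0.0236,-0.0472,0,0,0,0,0],[0.0236,-0.0472,0,0,0,0,0],[0.0236,-0.0472,0,0,0,0,0],[0.0236,-0.0472,0,0,0,0,0],[0.0236,-0.0472,0,0,0,0,0],[0,0,0,0,0,0,0],[0,0,0,0,0,0,0]]]}}

```text
t: 2.45
eef_pos: [0.5044, 0.1952, 0.2309]
tool_rot: [0.0, 0.987, 0.164, -0.0]
contact_force: [0.0, -0.5, 0.4]
gripper_width: 0.0
grasp_force: 0.0
```

Call:
{"name": "move_arm", "arguments": {"commands": [[[0,0,0,0,0,-10,0],[0,0,0,0,0,-10,0],[0,0,0,0,0,-10,0],[0,0,0,0,0,-10,0],[0,0,0.02,0,0,-8.8,0],[0,0,0.02,0,0,0,0],[0,0,0.02,0,0,0,0],[0,0,0.02,0,0,0,0],[0,0,0.01,0,0,0,0],[0,0,0,0,0,0,0],[0,0,0,0,0,0,0]]]}}

```text
t: 3.82
eef_pos: [0.5051, 0.1959, 0.142]
tool_rot: [0.0, 0.831, 0.556, 0.001]
contact_force: [0.2, 0.3, 0.5]
gripper_width: -0.0
grasp_force: 0.0
```

```bash
cat >> h.py <<'E'
def tool():
    o=bot.get_obs();q=o['tool_rot'];return R.from_quat([q[1],q[2],q[3],q[0]]).as_matrix(),np.array(o['eef_pos']),o
def wray(px,z):
    """wrist pixel -> point on world plane z"""
    M,p,o=tool();c=imaging.calibration('wrist');K=np.array(c['intrinsics']);T=np.array(c['mount'])
    d=np.array(px,float)-K[:2,2];r=np.hypot(*d);th=r/K[0,0]
    v=np.array([*(d/max(r,1e-9)*np.sin(th)),np.cos(th)])
    v=M@T[:3,:3]@v;s=M@T[:3,3]+p;return s+v*(z-s[2])/v[2]
def status():
    M,p,o=tool();print('t',o['t'],'p',np.round(p,4),'yaw',round(np.degrees(np.arctan2(M[1,0],M[0,0])),2),'tilt',np.round(M[:,2],3),'F',np.round(o['contact_force'],2),'g',o['gripper_width'],o['grasp_force'])
E
python3 - <<'E'
from h import *
status();print(bot.get_obs()['q'])
w=imaging.read_camera('wrist');status()
w2=imaging.read_camera('wrist')
cv2.imwrite('pics/w1.png',np.vstack([w,w2])[:,:,::-1][:384]);cv2.imwrite('pics/w1b.png',w2[:,:,::-1])
E
```

```text
t 3.825 p [0.5051 0.1959 0.142 ] yaw 67.6 tilt [ 0.001  0.    -1.   ] F [0.22 0.27 0.47] g -0.0002930328849758276 0.0
[-0.00650378  0.43076681 -0.59792803  1.92809339  0.31208654  0.87387225
 -1.15551889]
t 3.875 p [0.5051 0.196  0.1421] yaw 67.62 tilt [ 0.001  0.    -1.   ] F [ 0.81 -0.44 -0.32] g -0.0018563621977646712 0.0
```

View pics/w1.png

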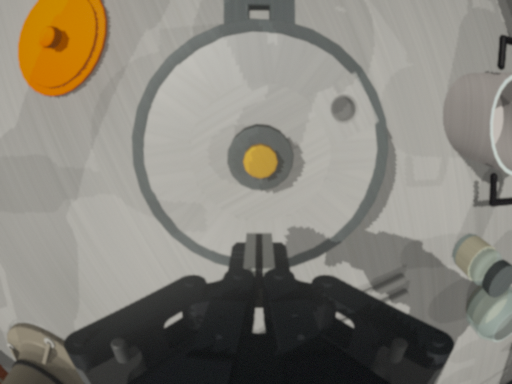

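The wrist view shows the hub cap at (260,161), hole at (343,108), and slot end at (260,13), with the fingertips at (259,240). I'll build a hole-angle tracker and refine the axis and slot.

```bash
cat >> h.py <<'E'
def wproj(P):
    M,p,o=tool();c=imaging.calibration('wrist');K=np.array(c['intrinsics']);T=np.array(c['mount'])
    v=(np.array(P)-p)@M;v=(v-T[:3,3])@T[:3,:3]
    th=np.arctan2(np.hypot(v[:,0],v[:,1]),v[:,2]);u=v[:,:2]/np.hypot(v[:,0],v[:,1])[:,None]
    return u*th[:,None]*K[0,0]+K[:2,2]
def ortho(img,C,yaw,z,half=.12,s=2500):
    """metric view of plane z: up = yaw direction, px=1/s m"""
    N=int(2*half*s);g=(np.arange(N)-N/2+.5)/s;X,Y=np.meshgrid(-g,-g) # X left, Y up
    c,sn=np.cos(yaw),np.sin(yaw)
    P=np.stack([C[0]+Y*c-X*sn,C[1]+Y*sn+X*c,np.full_like(X,z)],-1).reshape(-1,3)
    m=wproj(P).reshape(N,N,2).astype(np.float32)
    return cv2.remap(img,m[...,0],m[...,1],cv2.INTER_LINEAR)
A=np.array([.5205,.2355])
def hole(img,z=.094,C=None):
    C=A if C is None else C;th=np.radians(np.arange(0,360,.5));g=cv2.cvtColor(img,7).astype(np.float32)
    val=np.zeros(len(th))
    for r in (.058,.062,.066):
        P=np.c_[C[0]+r*np.cos(th),C[1]+r*np.sin(th),np.full(len(th),z)];m=wproj(P).astype(np.float32)
        val+=cv2.remap(g,m[:,:1],m[:,1:],cv2.INTER_LINEAR,borderMode=cv2.BORDER_CONSTANT,borderValue=200)[:,0]/3
    return np.degrees(th),val
E
python3 - <<'E'
from h import *
w=cv2.cvtColor(cv2.imread('pics/w1b.png'),4)
print('hole',wray((343,108),.094),'cap',wray((260,161),.121),'slotend',wray((260,13),.074))
for n in ('w1','w1b'):
    w=cv2.cvtColor(cv2.imread(f'pics/{n}.png'),4)
    th,v=hole(w);k=v.argmin();print(n,th[k],v[k],np.median(v))
th0,t0=None,None
import time
for i in range(4):
    w=imaging.read_camera('wrist');t=bot.get_obs()['t'];th,v=hole(w);vv=v.copy();k=vv[(np.abs((th-247.6+180)%360-180)>40)].argmin();print(t,th[(np.abs((th-247.6+180)%360-180)>40)][k],v.min())
o=ortho(w,A,np.radians(67.6),.094)
o2=ortho(w,A,np.radians(67.6),.074)
cv2.imwrite('pics/o.png',cv2.resize(np.hstack([o,o2]),(800,400))[:,:,::-1])
E
```

```text
hole [0.58455959 0.24448858 0.094     ] cap [0.52277297 0.23711435 0.121     ] slotend [0.56003545 0.32706786 0.074     ]
w1 248.5 57.8388671875 172.9812831878662
w1b 248.5 58.07584571838379 173.15478515625
3.975 22.0 57.91341209411621
4.025 26.0 57.984375
4.075 34.5 58.3359375
4.125 37.5 58.25227737426758
```

View pics/o.png

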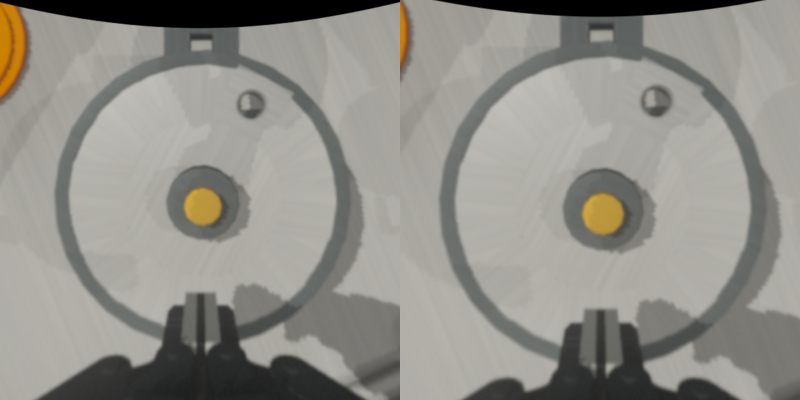

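Call:
{"name": "move_arm", "arguments": {"commands": [[[0.003,0,0.01,0,0,0,0],[0,0,0.01,0,0,0,0],[0,0,0.01,0,0,0,0],[0,0,0.005,0,0,0,0],[0,0,0.003,0,0,0,0],[0,0,0.001,0,0,0,0],[0,0,0,0,0,0,0],[0,0,0,0,0,0,0]]]}}

```text
t: 5.12
eef_pos: [0.5059, 0.1988, 0.1026]
tool_rot: [0.0, 0.831, 0.557, 0.0]
contact_force: [0.3, -0.3, -0.5]
gripper_width: 0.004
grasp_force: 0.0
```

Call:
{"name": "move_arm", "arguments": {"commands": [[[0,0,0.001,0,0,0,0],[0,0,0.001,0,0,0,0],[0,0,0.001,0,0,0,0],[0,0,0,0,0,0,0]]]}}

```text
t: 5.62
eef_pos: [0.5056, 0.1988, 0.0992]
tool_rot: [-0.0, 0.831, 0.557, -0.0]
contact_force: [0.4, -0.3, 0.6]
gripper_width: 0.001
grasp_force: 0.0
```

Call:
{"name": "move_arm", "arguments": {"commands": [[[0,0,0.0005,0,0,0,0],[0,0,0.0005,0,0,0,0],[0,0,0.0005,0,0,0,0]]]}}

```text
t: 6.0
eef_pos: [0.5057, 0.1988, 0.0978]
tool_rot: [0.0, 0.831, 0.557, 0.0]
contact_force: [-0.2, -0.3, 0.2]
gripper_width: 0.0
grasp_force: 0.0
```

Call:
{"name": "move_arm", "arguments": {"commands": [[[0,0,0.0005,0,0,0,0],[0,0,0.0005,0,0,0,0]]]}}

```text
t: 6.25
eef_pos: [0.5062, 0.1988, 0.097]
tool_rot: [0.0, 0.831, 0.557, 0.0]
contact_force: [1.8, -0.7, 2.3]
gripper_width: 0.001
grasp_force: 1.0
```

Call:
{"name": "move_arm", "arguments": {"commands": [[[0,0,0.0003,0,0,0,0],[0,0,0,0,0,0,0],[0,0,0,0,0,0,0],[0,0,0,0,0,0,0]]]}}

```text
t: 6.75
eef_pos: [0.5057, 0.199, 0.0966]
tool_rot: [-0.0, 0.831, 0.557, 0.0]
contact_force: [0.8, -0.2, 2.6]
gripper_width: 0.001
grasp_force: 1.6
```

```bash
sed -i 's/^A=np.array.*/A=np.array([.522,.236])/' h.py; cat >> h.py <<'E'
def where(n=2,ex=35,z=.097):
    """hole angle minus slot angle (deg), finger sector excluded"""
    for i in range(n):
        w=imaging.read_camera('wrist');t=bot.get_obs()['t'];th,v=hole(w,z)
        M,p,o=tool();f=np.degrees(np.arctan2(*(p[:2]-A)[::-1]));ok=np.abs((th-f+180)%360-180)>ex
        vv=np.where(ok,v,255);k=vv.argmin();m=(vv<(vv[k]+np.median(v))/2)&(np.abs((th-th[k]+180)%360-180)<12)
        a=th[k]+np.average((th[m]-th[k]+180)%360-180)
        print('t',t,'hole-slot',round((a-67.5+180)%360-180,2),'dark',round(vv[k]),round(np.median(v)),'finger',round(f,1),'width',m.sum()*.5)
    status();return w
E
python3 - <<'E'
from h import *
w=where(3);cv2.imwrite('pics/w2.png',w[:,:,::-1])
E
```

```text
t 6.8 hole-slot -111.75 dark 110 173 finger -113.8 width 14.0
t 6.85 hole-slot -111.75 dark 110 173 finger -113.7 width 14.0
t 6.9 hole-slot -111.75 dark 109 173 finger -113.8 width 14.0
t 6.9 p [0.5057 0.199  0.0966] yaw 67.65 tilt [ 0.  0. -1.] F [1.29 0.25 4.64] g 0.0004798621916757947 1.6548598936060444
```

View pics/w2.png

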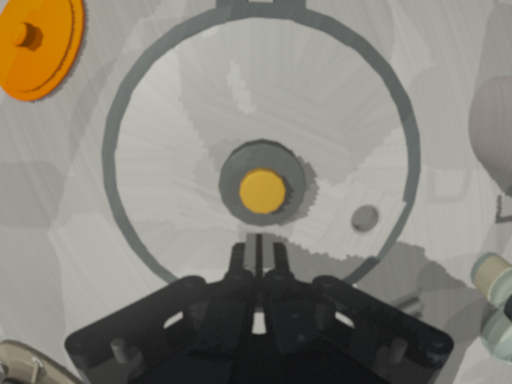

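The picture shows the wheel at rest with the hole at (364,218), 112° clockwise of the slot. I'll drag it counter-clockwise along an arc.

Call:
{"name": "move_arm", "arguments": {"commands": [[[0,0.0021,0,0,0,0,0],[0.0001,0.0022,0,0,0,0,0],[0.0006,0.0042,0,0,0,0,0],[0.001,0.0041,0,0,0,0,0],[0.0014,0.004,0,0,0,0,0],[0.0018,0.0038,0,0,0,0,0],[0.0022,0.0036,0,0,0,0,0],[0.0026,0.0034,0,0,0,0,0],[0.0029,0.0031,0,0,0,0,0],[0.0016,0.0014,0,0,0,0,0],[0.0016,0.0014,0,0,0,0,0],[0,0,0,0,0,0,0]]]}}

```text
t: 8.4
eef_pos: [0.5427, 0.2009, 0.0966]
tool_rot: [0.0, 0.831, 0.557, 0.0]
contact_force: [-0.1, -0.2, 4.1]
gripper_width: 0.001
grasp_force: 1.7
```

```bash
python3 - <<'E'
from h import *
w=where(2)
M,p,o=tool();d=(M.T@(p-np.array([*A,p[2]])))*1000;print(d,np.hypot(d[0],d[1]),np.degrees(np.arctan2(d[1],d[0])))
E
```

```text
t 8.45 hole-slot -168.75 dark 36 172 finger -59.8 width 13.0
t 8.5 hole-slot -168.75 dark 37 173 finger -60.0 width 13.0
t 8.5 p [0.5424 0.2007 0.0965] yaw 67.64 tilt [-0. -0. -1.] F [-0.07 -0.14  3.19] g 0.002465677230687172 1.8437277295743115
[-2.49100588e+01  3.23023454e+01  4.47213467e-04] 40.791574489772216 127.63773001628938
```

```bash
sed -i 's/def where(n=2,ex=35,z=.097)/def where(n=2,lo=-100,hi=40,z=.097)/; s/ok=np.abs((th-f+180)%360-180)>ex/rel=(th-67.5+180)%360-180;ok=(rel>lo)\&(rel<hi)/' h.py; python3 - <<'E'
from h import *
w=where(2,-95,40)
E
```

```text
t 8.55 hole-slot -50.75 dark 80 173 finger -60.1 width 13.0
t 8.6 hole-slot -51.0 dark 79 173 finger -60.1 width 13.5
t 8.6 p [0.5423 0.2007 0.0965] yaw 67.64 tilt [-0. -0. -1.] F [0.1  0.49 4.07] g -0.0002961878865337215 1.803769697144162
```

Call:
{"name": "move_arm", "arguments": {"commands": [[[0.0017,0.0012,0,0,0,0,0],[0.0018,0.0012,0,0,0,0,0],[0.0037,0.002,0,0,0,0,0],[0.0039,0.0016,0,0,0,0,0],[0.0041,0.0012,0,0,0,0,0],[0.0042,0.0008,0,0,0,0,0],[0.0021,0.0002,0,0,0,0,0],[0.0021,0.0001,0,0,0,0,0],[0.0015,0,0,0,0,0,0],[0.0007,0,0,0,0,0,0],[0,0,0,0,0,0,0],[0,0,0,0,0,0,0]]]}}

```text
t: 10.1
eef_pos: [0.56, 0.2213, 0.0965]
tool_rot: [0.0, 0.831, 0.557, -0.0]
contact_force: [-0.4, 0.2, 3.7]
gripper_width: 0.002
grasp_force: 1.8
```

```bash
python3 - <<'E'
from h import *
w=where(2,-60,30);cv2.imwrite('pics/w3.png',w[:,:,::-1])
E
```

```text
t 10.15 hole-slot -10.75 dark 81 170 finger -21.1 width 13.0
t 10.2 hole-slot -10.5 dark 81 170 finger -21.1 width 13.5
t 10.2 p [0.56   0.2214 0.0965] yaw 67.63 tilt [-0. -0. -1.] F [ 0.25 -0.1   2.95] g 0.0014342124493967468 1.7804235947915004
```

View pics/w3.png

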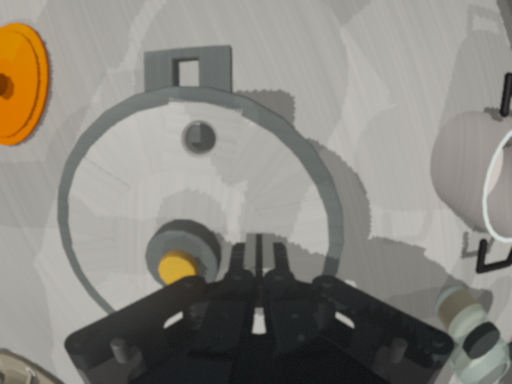

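The hole is now at (199,138), the slot opening at about (189,72), and the cap at (178,267).

```bash
cat >> h.py <<'E'
def slotmeas(w,H=.097,x=(.092,.103)):
    """tongue centre line from its side edges and hole centre by dark blob, in frame (radial u, left v) mm about A"""
    yaw=np.radians(67.5);S=4000;half=.12
    o=cv2.cvtColor(ortho(w,A,yaw,.074,half,S),7).astype(float);N=o.shape[0]
    res=[]
    for u in np.arange(.095,.107,.002):
        row=o[int(N/2-u*S)-3:int(N/2-u*S)+4].mean(0);g=np.gradient(cv2.GaussianBlur(row[None],(0,0),4)[0])
        f=lambda a,b,s:(lambda i0,i1:(N/2-(i0+np.argmax(s*g[i0:i1])))/S*1000)(int(N/2-b*S),int(N/2-a*S))
        L=f(.018,.034,-1);Rr=f(-.034,-.018,1);sl=f(.001,.013,1);sr=f(-.013,-.001,-1);res.append((u*1000,L,Rr,sl,sr,(L+Rr)/2,(sl+sr)/2))
    print(np.round(res,1))
    o=cv2.cvtColor(ortho(w,A,yaw,H,half,S),7);g=cv2.GaussianBlur(o,(0,0),4)
    b=g[int(N/2-.076*S):int(N/2-.046*S),int(N/2-.03*S):int(N/2+.03*S)]
    m=(b<135).astype(np.uint8);n,l,s,c=cv2.connectedComponentsWithStats(m)
    for i in range(1,n):
        if s[i,4]>800: print('blob u,v mm',np.round([76-c[i,1]/S*1e3,30-c[i,0]/S*1e3],1),'wh',s[i,2:4]/S*1e3)
    return o
E
python3 - <<'E'
from h import *
w=cv2.cvtColor(cv2.imread('pics/w3.png'),4);slotmeas(w)
print('cap',wray((178,267),.124),'hole',wray((199,138),.097))
E
```

```text
[[ 9.50e+01  2.55e+01 -2.58e+01  4.20e+00 -7.00e+00 -1.00e-01 -1.40e+00]
 [ 9.70e+01  2.55e+01 -2.58e+01  4.20e+00 -7.00e+00 -1.00e-01 -1.40e+00]
 [ 9.90e+01  2.55e+01 -2.60e+01  4.20e+00 -7.00e+00 -2.00e-01 -1.40e+00]
 [ 1.01e+02  2.55e+01 -2.58e+01  4.20e+00 -6.80e+00 -1.00e-01 -1.20e+00]
 [ 1.03e+02  2.55e+01 -2.58e+01  4.20e+00 -6.20e+00 -1.00e-01 -1.00e+00]
 [ 1.05e+02  2.55e+01 -2.58e+01  1.20e+00 -1.02e+01 -1.00e-01 -4.50e+00]]
blob u,v mm [ 62.3 -11.5] wh [16.75 16.  ]
cap [0.52677994 0.24050511 0.124     ] hole [0.55625192 0.28897108 0.097     ]
```

Call:
{"name": "move_arm", "arguments": {"commands": [[[0.001,0,0,0,0,0,0],[0.002,-0.0002,0,0,0,0,0],[0.002,-0.0002,0,0,0,0,0],[0.001,-0.0002,0,0,0,0,0],[0.0007,-0.0001,0,0,0,0,0],[0.0003,-0.0001,0,0,0,0,0],[0,0,0,0,0,0,0],[0,0,0,0,0,0,0]]]}}

```text
t: 11.2
eef_pos: [0.5619, 0.2281, 0.0965]
tool_rot: [0.0, 0.831, 0.557, -0.0]
contact_force: [-1.0, -1.1, 2.8]
gripper_width: -0.003
grasp_force: 1.8
```

```bash
python3 - <<'E'
from h import *
w=where(2,-40,30);slotmeas(w);cv2.imwrite('pics/w4.png',w[:,:,::-1])
E
```

```text
t 11.25 hole-slot -0.25 dark 77 171 finger -11.2 width 13.0
t 11.3 hole-slot -0.25 dark 77 171 finger -11.2 width 13.0
t 11.3 p [0.5619 0.2281 0.0965] yaw 67.63 tilt [ 0. -0. -1.] F [ 1.66 -0.92  4.03] g -0.003831253627244045 1.7753961946436903
[[ 9.50e+01  2.55e+01 -2.60e+01  4.20e+00 -7.00e+00 -2.00e-01 -1.40e+00]
 [ 9.70e+01  2.55e+01 -2.58e+01  4.20e+00 -7.00e+00 -1.00e-01 -1.40e+00]
 [ 9.90e+01  2.55e+01 -2.58e+01  4.20e+00 -7.00e+00 -1.00e-01 -1.40e+00]
 [ 1.01e+02  2.55e+01 -2.58e+01  4.20e+00 -7.00e+00 -1.00e-01 -1.40e+00]
 [ 1.03e+02  2.55e+01 -2.58e+01  4.20e+00 -6.80e+00 -1.00e-01 -1.20e+00]
 [ 1.05e+02  2.58e+01 -2.58e+01  1.15e+01 -1.02e+01  0.00e+00  6.00e-01]]
blob u,v mm [63.2 -0. ] wh [15.75 15.75]
```

Call:
{"name": "move_arm", "arguments": {"commands": [[[0,0,-0.0005,0,0,0,0],[0,0,-0.0005,0,0,0,0],[0,0,-0.001,0,0,0,0],[0,0,-0.005,0,0,0,0],[0,0,-0.02,0,0,0,0],[0,0,-0.03,0,0,0,0],[0,0,-0.03,0,0,0,0],[0,-0.02,0,0,0,0,0],[-0.015,-0.018,0,0,0,0,0],[0,0,0,0,0,0,0],[0,0,0,0,0,0,0]]]}}

```text
t: 12.68
eef_pos: [0.5213, 0.2289, 0.1837]
tool_rot: [0.0, 0.831, 0.557, 0.0]
contact_force: [0.5, 0.8, 0.3]
gripper_width: 0.003
grasp_force: 0.0
```

```bash
python3 - <<'E'
from h import *
w=where(2,-40,30,.0975);slotmeas(w,.0975);cv2.imwrite('pics/w5.png',w[:,:,::-1])
E
```

```text
t 12.725 hole-slot -1.0 dark 107 175 finger -93.8 width 13.5
t 12.775 hole-slot -0.75 dark 106 175 finger -93.0 width 13.0
t 12.775 p [0.5216 0.2289 0.1835] yaw 67.61 tilt [ 0.  0. -1.] F [-0.66  0.1  -0.11] g -0.00020338966810310038 0.0
[[ 9.50e+01  2.50e+01 -2.45e+01  6.80e+00 -7.00e+00  2.00e-01 -1.00e-01]
 [ 9.70e+01  2.50e+01 -2.45e+01  6.80e+00 -7.00e+00  2.00e-01 -1.00e-01]
 [ 9.90e+01  2.50e+01 -2.45e+01  6.80e+00 -6.80e+00  2.00e-01  0.00e+00]
 [ 1.01e+02  2.50e+01 -2.45e+01  6.80e+00 -6.80e+00  2.00e-01  0.00e+00]
 [ 1.03e+02  2.52e+01 -2.45e+01  6.20e+00 -6.80e+00  4.00e-01 -2.00e-01]
 [ 1.05e+02  2.52e+01 -2.45e+01  1.12e+01 -1.05e+01  4.00e-01  4.00e-01]]
blob u,v mm [60.8 -0.3] wh [16.75 11.5 ]
```

View pics/w5.png

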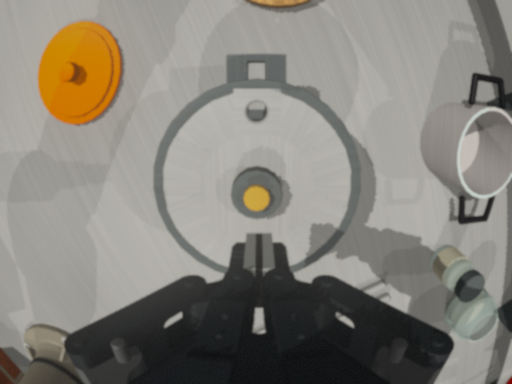

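The hole at (257,111) is in line with the slot at (257,70), the wheel is still. On to the pin.

Call:
{"name": "move_arm", "arguments": {"commands": [[[-0.051,0.017,0,0,0,0,0.06],[-0.051,0.017,0,0,0,0,0.06],[-0.051,0.017,0,0,0,0,0.06],[-0.051,0.017,0,0,0,0,0.06],[-0.051,0.017,0,0,0,0,0.06],[-0.051,0.017,0,0,0,0,0.06],[-0.051,0.017,0,0,0,0,0.06],[-0.051,0.017,0,0,0,0,0.06],[0,0,0,0,0,0,0.06],[0,0,0,0,0,0,0.06],[0,0,0,0,0,0,0.06]]]}}

```text
t: 14.15
eef_pos: [0.4921, -0.1987, 0.1835]
tool_rot: [-0.0, 0.83, 0.558, 0.0]
contact_force: [-0.0, -0.3, 0.2]
gripper_width: 0.703
grasp_force: 0.0
```

```bash
python3 - <<'E'
from h import *
status()
w=imaging.read_camera('wrist');cv2.imwrite('pics/w6.png',w[:,:,::-1])
print(wproj([[.509,-.158,.095]]))
E
```

```text
t 14.15 p [ 0.4921 -0.1987  0.1835] yaw 67.78 tilt [ 0.     0.001 -1.   ] F [-0.03 -0.27  0.17] g 0.7026239031093067 0.0
[[258.94844597 143.5037359 ]]
```

View pics/w6.png

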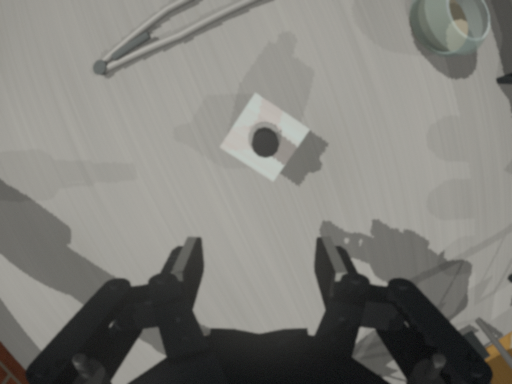

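Pin grip top is at (266,142), the block around it, and there's clear room for the fingers.

```bash
python3 - <<'E'
from h import *
w=cv2.imread('pics/w6.png',0);m=(w[115:170,235:300]<60).astype(np.uint8);n,l,s,c=cv2.connectedComponentsWithStats(m)
for i in range(1,n): 
    if s[i,4]>100: px=c[i]+[235,115];print(px,s[i],wray(px,.095)); P=wray(px,.0945)
M,p,o=tool();print(M.T@(P-p))
print(wray((257,111),.0975))
E
```

```text
Traceback (most recent call last):
NameError: name 'P' is not defined. Did you mean: 'p'?
```

```bash
python3 - <<'E'
from h import *
w=cv2.imread('pics/w6.png',0);b=w[115:170,235:300];print(b.min(),b[27,31],np.median(b))
m=(b<b[27,31]+35).astype(np.uint8);n,l,s,c=cv2.connectedComponentsWithStats(m)
i=l[27,31];px=c[i]+[235,115];P=wray(px,.0945);print(px,s[i],P)
M,p,o=tool();print(M.T@(P-p))
E
```

```text
62 69 172.0
[265.08387097 141.92096774] [ 17  12  27  30 620] [ 0.5139206  -0.15871948  0.0945    ]
[0.04525925 0.00508457 0.08905993]
```

Call:
{"name": "move_arm", "arguments": {"commands": [[[0.023,0.002,0,0,0,0,0.06],[0.023,0.002,0,0,0,0,0.06],[0,0,0.03,0,0,0,0.06],[0,0,0.03,0,0,0,0.06],[0,0,0.03,0,0,0,0.06],[0,0,0.02,0,0,0,0.06],[0,0,0.01,0,0,0,0.06],[0,0,0.0015,0,0,0,0.06],[0,0,0,0,0,0,0.04],[0,0,0,0,0,0,0.04],[0,0,0,0,0,0,0.04]]], "squeeze": 25}}

```text
t: 15.58
eef_pos: [0.5132, -0.1594, 0.0626]
tool_rot: [0.0, 0.831, 0.557, 0.0]
contact_force: [0.2, -0.3, 0.8]
gripper_width: 0.471
grasp_force: 0.0
```

```bash
python3 - <<'E'
from h import *
status()
w=imaging.read_camera('wrist');cv2.imwrite('pics/w7.png',cv2.resize(w[190:310,180:340,::-1],(640,480)))
E
```

```text
t 15.575 p [ 0.5132 -0.1594  0.0626] yaw 67.63 tilt [ 0.001 -0.    -1.   ] F [ 0.16 -0.29  0.79] g 0.4706501959085575 0.0
```

View pics/w7.png

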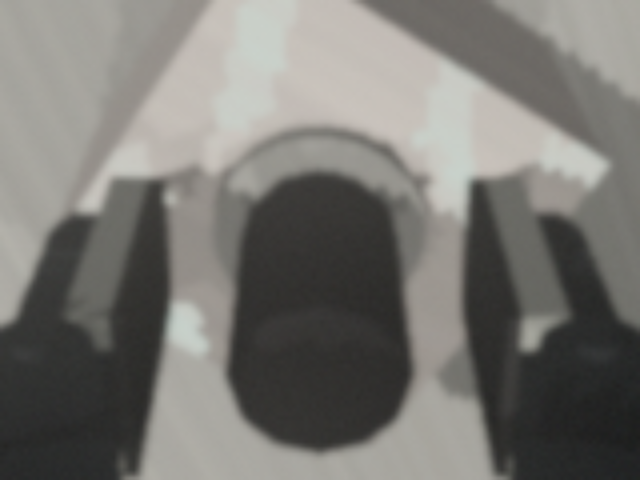

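The pads straddle the pin grip centrally. Closing and lifting.

Call:
{"name": "move_arm", "arguments": {"commands": [[[0,0,0,0,0,0,0],[0,0,0,0,0,0,0],[0,0,0,0,0,0,0],[0,0,0,0,0,0,0],[0,0,-0.002,0,0,0,0],[0,0,-0.008,0,0,0,0],[0,0,-0.02,0,0,0,0],[0,0,-0.03,0,0,0,0],[0,0,-0.03,0,0,0,0],[0,0,-0.03,0,0,0,0],[0,0,0,0,0,0,0],[0,0,0,0,0,0,0]]], "squeeze": 35}}

```text
t: 17.12
eef_pos: [0.5121, -0.1592, 0.1814]
tool_rot: [-0.0, 0.831, 0.557, -0.0]
contact_force: [-0.9, 0.2, -2.5]
gripper_width: 0.243
grasp_force: 35.0
```

```bash
python3 - <<'E'
from h import *
status()
w=imaging.read_camera('wrist');cv2.imwrite('pics/w8.png',w[:,:,::-1])
M,p,o=tool()
for a in [(.0),(.03)]: pass
# pin points if ideal: flange centre & tip in tool frame
for nm,z in (('flange',p[2]+.055-.0626),('tip',p[2]+.055-.0626-.044)): print(nm,wproj([[p[0],p[1],z]]))
S=A+.062*np.array([np.cos(np.radians(67.5)),np.sin(np.radians(67.5))]);d=M.T@(np.array([*S,p[2]])-p);print('to slot (tool)',d)
E
```

```text
t 17.125 p [ 0.5121 -0.1592  0.1814] yaw 67.64 tilt [-0.001  0.    -1.   ] F [-0.93  0.18 -2.48] g 0.2433607323720988 34.99210774898529
flange [[258.67090164 242.91207671]]
tip [[258.76996598 213.6240557 ]]
to slot (tool) [ 4.31329167e-01 -1.40840519e-01  1.24438407e-04]
```

```bash
python3 -c "
import cv2;w=cv2.imread('pics/w8.png');cv2.imwrite('pics/w8c.png',cv2.resize(w[160:310,160:360],(800,600)))"
```

```text
(no output)
```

View pics/w8c.png

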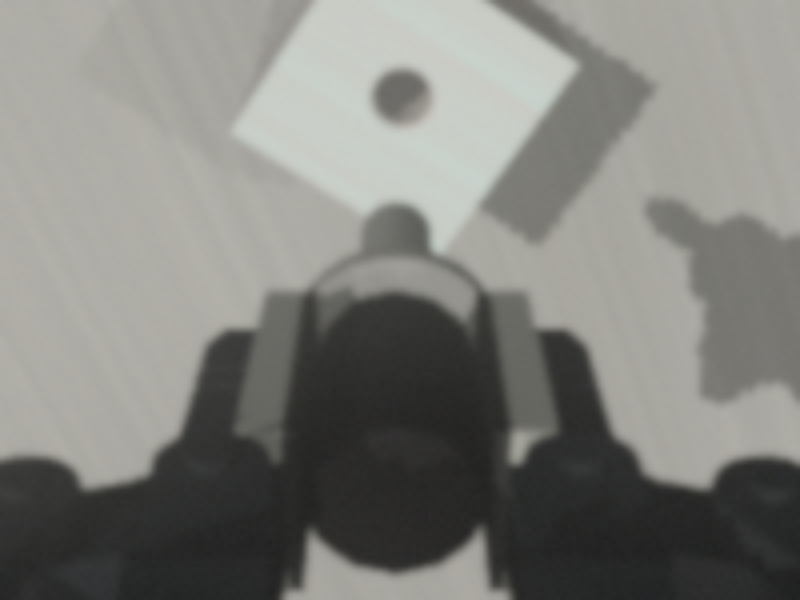

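The picture shows the pin held upright with its tip at about (259,216) in the full image. The block hole it came from is at (260,184). I'll use that pixel as the reference for "pin above hole" at 126 mm TCP height above the hole's face.

```bash
cat >> h.py <<'E'
def blob(g,x0,y0,thr=None,h=16):
    b=cv2.GaussianBlur(g,(0,0),1)[y0-h:y0+h+1,x0-h:x0+h+1].astype(float);bg=np.percentile(b,75);thr=thr or (bg+b[h-2:h+3,h-2:h+3].mean())/2
    n,l,s,c=cv2.connectedComponentsWithStats((b<thr).astype(np.uint8));i=l[h,h];return c[i]+[x0-h,y0-h],s[i],bg,thr
E
python3 - <<'E'
from h import *
g=cv2.imread('pics/w8.png',0)
print(blob(g,260,184,h=11));c=blob(g,260,184,h=11)[0]
W=wray(c,.055);M,p,o=tool();print(W,M.T@(W-p))
E
```

```text
(array([259.69798658, 183.40268456]), array([  4,   4,  14,  14, 149], dtype=int32), np.float64(202.0), np.float64(156.3))
[ 0.51262244 -0.15940906  0.055     ] [0.00013573 0.00103183 0.12599261]
```

Call:
{"name": "move_arm", "arguments": {"commands": [[[0,0,-0.02,0,0,0,0],[0,0,-0.0225,0,0,0,0],[0.054,-0.0176,0,0,0,0,0],[0.054,-0.0176,0,0,0,0,0],[0.054,-0.0176,0,0,0,0,0],[0.054,-0.0176,0,0,0,0,0],[0.054,-0.0176,0,0,0,0,0],[0.054,-0.0176,0,0,0,0,0],[0.054,-0.0176,0,0,0,0,0],[0.053,-0.0176,0,0,0,0,0],[0,0,0,0,0,0,0],[0,0,0,0,0,0,0],[0,0,0,0,0,0,0],[0,0,0,0,0,0,0]]]}}

```text
t: 18.92
eef_pos: [0.547, 0.2913, 0.2244]
tool_rot: [0.0, 0.831, 0.556, -0.0]
contact_force: [0.1, 0.1, -0.8]
gripper_width: 0.243
grasp_force: 35.0
```

```bash
python3 - <<'E'
from h import *
status();w=imaging.read_camera('wrist');cv2.imwrite('pics/w9.png',w[:,:,::-1]);g=cv2.cvtColor(w,7)
np.set_printoptions(linewidth=200)
print(cv2.resize(g[160:216,230:290],(30,28),interpolation=cv2.INTER_AREA))
E
```

```text
t 18.925 p [0.547  0.2913 0.2244] yaw 67.51 tilt [ 0.    -0.001 -1.   ] F [ 0.12  0.14 -0.83] g 0.24297951928348924 34.9567973613739
[[116 116 117 116 117 118 116 115 115 115 115 116 116 117 117 117 117 117 118 118 118 118 118 117 115 116 114 111 105  98]
 [117 115 115 120 139 144 133 128 127 131 135 139 143 148 150 149 147 148 151 152 152 152 150 135 115 114 114 114 114 113]
 [116 116 116 129 166 171 166 165 166 171 175 176 177 178 179 178 178 176 178 179 179 179 177 156 120 115 115 115 115 115]
 [119 125 138 154 177 183 183 182 182 182 183 182 182 182 182 182 181 181 181 181 181 180 180 170 148 134 123 118 116 115]
 [152 165 175 181 183 183 183 182 182 182 182 181 181 181 181 181 181 180 180 181 180 180 179 180 179 174 164 148 133 121]
 [182 183 182 183 184 184 184 183 184 183 183 181 178 176 177 180 181 182 181 181 181 180 180 182 183 184 185 181 173 158]
 [185 183 183 183 184 185 185 184 184 184 180 165 150 142 148 160 174 181 183 183 182 182 182 183 183 184 185 184 182 181]
 [185 184 183 182 184 185 185 185 185 180 156 125 110 107 107 111 137 169 183 183 183 183 183 183 184 185 
[... 1777 characters left out ...]
187 188 185 185 185 185 185 186 186 185 185 185 184 185 183 184 186 183 179 180 181]
 [185 186 187 186 186 186 186 186 187 187 188 186 185 184 183 182 185 186 184 185 185 185 186 184 184 186 185 184 180 180]
 [186 187 187 186 186 185 185 185 186 187 188 185 181 177 172 170 176 178 179 181 184 184 186 183 184 187 186 186 181 178]
 [186 187 187 187 186 185 185 185 186 186 184 175 160 146 137 138 150 166 171 173 177 182 185 183 184 186 185 186 183 181]
 [186 186 187 187 186 185 185 185 182 177 171 151 131 121 114 108 110 135 162 170 171 175 180 181 183 186 185 185 183 182]
 [186 187 187 187 186 185 185 183 175 172 157 132 124 119 112 106 102 105 141 168 171 170 173 175 183 186 185 185 183 183]]
```

```bash
python3 - <<'E'
from h import *
g=cv2.imread('pics/w9.png',0)
c,s,bg,t=blob(g,257,181,h=14);print(c,s)
M,p,o=tool();W=wray(c,.0978);print(W,(M.T@(W-p)-[0.00013573,0.00103183,0])*1000)
# slot mouth and tongue edges in tool frame
for row in (161,164,):
    pass
w=cv2.cvtColor(cv2.imread('pics/w9.png'),4);slotmeas(w,.0978)
E
```

```text
[256.61748634 180.44262295] [  6   7  16  14 183]
[0.54634673 0.29487244 0.0978    ] [  2.70455237  -2.9117932  126.70666866]
[[ 95.   25.2 -24.5   7.2  -6.5   0.4   0.4]
 [ 97.   25.2 -24.8   7.2  -6.5   0.2   0.4]
 [ 99.   25.2 -24.8   7.2  -6.5   0.2   0.4]
 [101.   25.2 -24.2   7.2  -6.5   0.5   0.4]
 [103.   25.2 -24.2   7.2  -6.5   0.5   0.4]
 [105.   25.2 -24.    7.   -6.2   0.6   0.4]]
blob u,v mm [63.7  0.1] wh [15.75 15.  ]
```

Call:
{"name": "move_arm", "arguments": {"commands": [[[0.0027,-0.0024,0,0,0,0,0],[0,0,0.015,0,0,0,0],[0,0,0.02,0,0,0,0],[0,0,0.015,0,0,0,0],[0,0,0.008,0,0,0,0],[0,0,0.004,0,0,0,0],[0,0,0,0,0,0,0],[0,0,0,0,0,0,0],[0,0,0,0,0,0,0]]]}}

```text
t: 20.1
eef_pos: [0.5456, 0.2965, 0.163]
tool_rot: [0.0, 0.831, 0.557, 0.0]
contact_force: [-0.1, 0.8, -1.6]
gripper_width: 0.247
grasp_force: 35.0
```

```bash
python3 - <<'E'
from h import *
status();w=imaging.read_camera('wrist');cv2.imwrite('pics/w10.png',w[:,:,::-1]);g=cv2.cvtColor(w,7)
M,p,o=tool();print('tip pred',wproj([[*p[:2],p[2]-.0516]]),'below at disc',wproj([[*p[:2],.0978]]))
np.set_printoptions(linewidth=220)
print(cv2.resize(g[190:246,228:292],(32,28),interpolation=cv2.INTER_AREA))
E
```

```text
t 20.1 p [0.5456 0.2965 0.163 ] yaw 67.63 tilt [ 0.001  0.    -1.   ] F [-0.12  0.81 -1.58] g 0.24687891860019698 34.95644688606262
tip pred [[258.58869935 213.68601276]] below at disc [[258.57764124 206.81894291]]
[[118 119 123 132 158 183 185 185 185 185 184 185 184 184 183 183 178 171 170 170 176 181 182 181 180 178 177 175 168 142 125 119]
 [131 143 159 172 181 186 186 185 186 185 186 185 185 185 184 184 178 172 173 176 181 183 184 184 184 183 183 182 181 176 166 151]
 [172 179 183 186 186 186 185 185 185 184 184 184 184 184 184 183 179 178 181 182 183 183 183 182 182 182 181 181 181 184 185 182]
 [187 186 185 185 187 187 187 187 187 186 185 186 186 185 184 182 180 182 183 183 183 184 184 184 183 183 183 183 183 184 185 186]
 [187 186 185 184 186 188 188 188 188 187 187 187 186 179 166 155 148 153 164 176 183 185 186 185 185 185 185 184 184 185 186 187]
 [186 184 183 183 184 187 188 188 188 187 187 185 173 144 113  96  90  93 108 134 163 181 185 185 185 185 185 184 185 185 187 187]
 [181 180 180 179 179 185 189 189 189 189 188 175 136  93  76  73  73  73  74  81 121 168 184 187 1
[... 2083 characters left out ...]
150 160 161 156 113  67  97 113 113 114 115]
 [117 116 114  95  65  77 102 106  98  80  61  57  55  54  54  54  52  51  52  52  66 110 147 160 155 108  58  84 110 113 113 114]
 [116 116 113  87  62  75 101  99  77  58  54  54  54  53  53  52  51  50  49  50  49  60 100 141 142 102  56  77 108 112 113 113]
 [116 116 112  82  60  74  93  76  58  53  53  53  53  53  51  51  51  50  49  48  48  49  57  86 101  81  54  72 107 113 113 113]
 [115 116 109  77  58  68  79  59  52  53  52  52  52  52  51  50  49  49  48  48  48  47  46  52  78  69  52  64 101 112 112 113]
 [115 115 104  70  56  62  65  54  51  51  51  52  50  51  51  49  49  47  48  46  46  47  46  47  60  61  51  59  96 111 112 112]]
```

Call:
{"name": "move_arm", "arguments": {"commands": [[[-0.0015,0.0011,0,0,0,0,0],[0,0,0.005,0,0,0,0],[0,0,0,0,0,0,0],[0,0,0,0,0,0,0],[0,0,0,0,0,0,0],[0,0,0,0,0,0,0]]]}}

```text
t: 20.9
eef_pos: [0.5459, 0.2946, 0.1576]
tool_rot: [-0.0, 0.831, 0.557, 0.0]
contact_force: [0.3, -0.5, -1.4]
gripper_width: 0.244
grasp_force: 35.0
```

```bash
python3 - <<'E'
from h import *
status();w=imaging.read_camera('wrist');cv2.imwrite('pics/w11.png',w[:,:,::-1]);g=cv2.cvtColor(w,7)
M,p,o=tool();print('tip pred',wproj([[*p[:2],p[2]-.0516]]),'below at disc',wproj([[*p[:2],.0978]]))
np.set_printoptions(linewidth=220)
print(cv2.resize(g[194:228,240:280],(40,34),interpolation=cv2.INTER_AREA))
E
```

```text
t 20.9 p [0.5459 0.2946 0.1576] yaw 67.64 tilt [ 0.  0. -1.] F [ 0.25 -0.49 -1.37] g 0.24440554672332954 34.95685279369354
tip pred [[258.6163171  213.65873341]] below at disc [[258.61270111 209.40296165]]
[[186 186 185 ... 183 182 183]
 [185 185 185 ... 182 182 181]
 [186 185 185 ... 181 183 183]
 ...
 [188 186 182 ... 134 135 133]
 [184 176 167 ... 130 132 133]
 [175 161 147 ... 122 128 133]]
```

```bash
python3 - <<'E'
import cv2
g=cv2.imread('pics/w11.png',0)
for y in range(194,228): print(y,' '.join('%3d'%v for v in g[y,242:280]))
E
```

```text
194 184 185 184 184 184 184 184 184 183 183 183 183 183 182 179 174 170 169 168 169 168 169 169 168 168 169 169 168 172 178 181 182 182 182 182 183 181 182
195 184 184 183 183 184 183 183 183 184 183 182 182 183 182 179 174 170 169 169 168 169 169 168 169 168 167 168 168 171 177 180 181 181 181 181 181 181 180
196 184 185 184 183 183 184 183 183 184 184 183 183 182 183 180 174 169 168 169 168 168 168 168 168 169 168 168 169 171 175 180 182 182 182 182 181 182 182
197 187 186 186 186 186 186 186 186 186 186 185 186 185 183 180 174 169 167 166 167 167 168 168 169 169 170 170 172 173 175 181 184 183 183 182 183 183 183
198 187 187 187 187 187 187 187 186 186 187 187 185 183 179 174 166 158 155 154 156 158 161 163 166 168 171 172 173 176 179 182 184 184 184 185 184 184 184
199 188 186 187 186 187 187 187 186 186 185 182 177 171 164 156 145 135 130 128 128 134 140 146 154 164 169 174 177 180 182 184 183 184 184 183 184 183 184
200 186 186 187 187 187 186 185 186 185 182 174 162 149 137 127 116 105  98  96  99 105 112 123 134 148 163 173 179 182 183 183 184 184 184 183 183 183 183
201 187 
[... 3503 characters left out ...]
 122 117 116 113 110 106 106 110 116 122 126 130 134 133 133 133 133 132 134
224 187 183 175 166 157 149 141 135 131 132 133 137 139 145 145 145 145 146 145 144 140 136 132 127 121 114 112 112 112 116 121 125 129 132 135 134 134 133
225 181 172 159 146 139 138 139 141 144 148 149 153 157 160 161 162 163 163 162 161 160 157 155 150 143 136 130 122 113 111 111 113 118 126 131 133 134 132
226 166 155 142 137 139 146 152 155 158 159 161 162 162 165 166 166 168 168 169 168 167 166 165 164 160 157 151 144 135 123 112 105 106 114 123 130 131 133
227 147 139 138 144 150 158 163 163 165 164 161 162 163 162 162 163 167 168 169 167 167 166 167 169 167 166 164 160 153 144 131 116 105 105 112 122 127 132
```

Shank centre x≈258.9 against hole centre x≈259.0, so lateral alignment is good. Starting the insertion gently.

Call:
{"name": "move_arm", "arguments": {"commands": [[[0.0006,0,0.001,0,0,0,0],[0,0,0.002,0,0,0,0],[0,0,0.002,0,0,0,0],[0,0,0.0015,0,0,0,0],[0,0,0.001,0,0,0,0],[0,0,0.001,0,0,0,0],[0,0,0.001,0,0,0,0],[0,0,0,0,0,0,0]]]}}

```text
t: 21.95
eef_pos: [0.546, 0.295, 0.1479]
tool_rot: [0.0, 0.831, 0.557, -0.0]
contact_force: [-0.1, -0.3, -1.9]
gripper_width: 0.244
grasp_force: 35.0
```

Call:
{"name": "move_arm", "arguments": {"commands": [[[0,0,0.0005,0,0,0,0],[0,0,0.0005,0,0,0,0],[0,0,0.0005,0,0,0,0],[0,0,0,0,0,0,0]]]}}

```text
t: 22.45
eef_pos: [0.5461, 0.295, 0.1464]
tool_rot: [0.0, 0.831, 0.557, -0.0]
contact_force: [0.8, 0.2, -1.7]
gripper_width: 0.245
grasp_force: 35.0
```

Call:
{"name": "move_arm", "arguments": {"commands": [[[0,0,0.001,0,0,0,0],[0,0,0.001,0,0,0,0],[0,0,0.001,0,0,0,0],[0,0,0.001,0,0,0,0],[0,0,0.001,0,0,0,0]]]}}

```text
t: 23.08
eef_pos: [0.546, 0.2951, 0.1414]
tool_rot: [-0.0, 0.831, 0.557, -0.0]
contact_force: [-0.4, -1.1, -1.3]
gripper_width: 0.248
grasp_force: 35.0
```

Call:
{"name": "move_arm", "arguments": {"commands": [[[0,0,0.002,0,0,0,0],[0,0,0.002,0,0,0,0],[0,0,0.002,0,0,0,0],[0,0,0.002,0,0,0,0],[0,0,0.002,0,0,0,0],[0,0,0.001,0,0,0,0],[0,0,0,0,0,0,0]]]}}

```text
t: 23.95
eef_pos: [0.546, 0.295, 0.1304]
tool_rot: [0.0, 0.831, 0.557, -0.0]
contact_force: [0.5, -0.3, -1.7]
gripper_width: 0.249
grasp_force: 35.0
```

Call:
{"name": "move_arm", "arguments": {"commands": [[[0,0,0.001,0,0,0,0],[0,0,0.001,0,0,0,0],[0,0,0.001,0,0,0,0],[0,0,0.001,0,0,0,0],[0,0,0.001,0,0,0,0],[0,0,0.0005,0,0,0,0],[0,0,0.0005,0,0,0,0]]]}}

```text
t: 24.82
eef_pos: [0.5461, 0.2951, 0.1245]
tool_rot: [-0.0, 0.831, 0.557, -0.0]
contact_force: [0.8, 0.4, -1.0]
gripper_width: 0.247
grasp_force: 35.0
```

Call:
{"name": "move_arm", "arguments": {"commands": [[[0,0,0.001,0,0,0,0],[0,0,0.001,0,0,0,0],[0,0,0.001,0,0,0,0],[0,0,0.001,0,0,0,0],[0,0,0,0,0,0,0]]]}}

```text
t: 25.45
eef_pos: [0.546, 0.295, 0.1204]
tool_rot: [-0.0, 0.831, 0.557, -0.0]
contact_force: [-0.1, -0.2, -0.6]
gripper_width: 0.249
grasp_force: 35.0
```

Call:
{"name": "move_arm", "arguments": {"commands": [[[0,0,0.002,0,0,0,0],[0,0,0.002,0,0,0,0],[0,0,0.002,0,0,0,0],[0,0,0.002,0,0,0,0],[0,0,0.002,0,0,0,0],[0,0,0.001,0,0,0,0],[0,0,0,0,0,0,0]]]}}

```text
t: 26.32
eef_pos: [0.546, 0.295, 0.1094]
tool_rot: [-0.0, 0.831, 0.557, -0.0]
contact_force: [-0.0, -0.4, -1.1]
gripper_width: 0.244
grasp_force: 35.0
```

Call:
{"name": "move_arm", "arguments": {"commands": [[[0,0,0.0005,0,0,0,0],[0,0,0.0005,0,0,0,0],[0,0,0.0005,0,0,0,0],[0,0,0.0005,0,0,0,0],[0,0,0.0005,0,0,0,0],[0,0,0,0,0,0,0]]]}}

```text
t: 27.08
eef_pos: [0.546, 0.295, 0.1069]
tool_rot: [0.0, 0.831, 0.557, -0.0]
contact_force: [0.4, -1.0, -1.1]
gripper_width: 0.254
grasp_force: 35.0
```

Call:
{"name": "move_arm", "arguments": {"commands": [[[0,0,0.0005,0,0,0,0],[0,0,0.0005,0,0,0,0],[0,0,0,0,0,0,0]]]}}

```text
t: 27.45
eef_pos: [0.546, 0.295, 0.1059]
tool_rot: [0.0, 0.831, 0.557, -0.0]
contact_force: [-0.0, 0.7, -0.9]
gripper_width: 0.246
grasp_force: 35.0
```

Call:
{"name": "move_arm", "arguments": {"commands": [[[0,0,0.0004,0,0,0,0],[0,0,0.0003,0,0,0,0],[0,0,0,0,0,0,0]]]}}

```text
t: 27.82
eef_pos: [0.5461, 0.295, 0.1053]
tool_rot: [0.0, 0.831, 0.557, -0.0]
contact_force: [-0.5, 0.5, -1.0]
gripper_width: 0.25
grasp_force: 35.0
```

Call:
{"name": "move_arm", "arguments": {"commands": [[[0,0,0.0004,0,0,0,0],[0,0,0.0003,0,0,0,0],[0,0,0,0,0,0,0]]]}}

```text
t: 28.2
eef_pos: [0.5462, 0.2951, 0.1047]
tool_rot: [0.0, 0.831, 0.557, 0.0]
contact_force: [-0.2, -0.5, -0.9]
gripper_width: 0.248
grasp_force: 35.0
```

Call:
{"name": "move_arm", "arguments": {"commands": [[[0,0,0.0004,0,0,0,0],[0,0,0.0003,0,0,0,0],[0,0,0,0,0,0,0]]]}}

```text
t: 28.58
eef_pos: [0.5462, 0.2952, 0.1041]
tool_rot: [0.0, 0.831, 0.557, 0.0]
contact_force: [-0.7, -0.1, 1.3]
gripper_width: 0.245
grasp_force: 35.1
```

Call:
{"name": "move_arm", "arguments": {"commands": [[[0,0,0.0004,0,0,0,0],[0,0,0.0003,0,0,0,0],[0,0,0,0,0,0,0]]]}}

```text
t: 28.95
eef_pos: [0.5463, 0.2953, 0.1035]
tool_rot: [-0.0, 0.831, 0.557, 0.0]
contact_force: [-1.4, 0.7, 3.5]
gripper_width: 0.245
grasp_force: 35.3
```

Contact at about 4.5 N, so the flange is seated. Releasing and rising.

Call:
{"name": "move_arm", "arguments": {"commands": [[[0,0,-0.0004,0,0,0,0.027],[0,0,0,0,0,0,0.03],[0,0,0,0,0,0,0.045],[0,0,0,0,0,0,0.06],[0,0,0,0,0,0,0.06],[0,0,0,0,0,0,0.06],[0,0,-0.01,0,0,0,0.06],[0,0,-0.03,0,0,0,0.06],[0,0,-0.03,0,0,0,0.06],[0,0,-0.03,0,0,0,0.06],[-0.03,0,-0.02,0,0,0,0.06],[-0.03,0,0,0,0,0,0.06],[0,0,0,0,0,0,0.06],[0,0,0,0,0,0,0.06],[0,0,0,0,0,0,0.06]]]}}

```text
t: 30.82
eef_pos: [0.5233, 0.2407, 0.2237]
tool_rot: [-0.0, 0.83, 0.557, 0.0]
contact_force: [0.4, 0.3, 0.3]
gripper_width: 0.701
grasp_force: 0.0
```

```bash
python3 - <<'E'
from h import *
status();w=imaging.read_camera('wrist');cv2.imwrite('pics/w12.png',w[:,:,::-1])
g=cv2.cvtColor(w,7)
S=[.5457,.2933]
q=wproj([[*S,.1375],[*S,.102],[*S,.0975]]);print('pred top,flange',q)
x,y=np.round(q[0]).astype(int);b=g[y-25:y+25,x-25:x+25];m=(b<75).astype(np.uint8);n,l,s,c=cv2.connectedComponentsWithStats(m)
for i in range(1,n):
    if s[i,4]>60:px=c[i]+[x-25,y-25];print(px,s[i],'at z .1375',wray(px,.1375),'.12',wray(px,.12))
E
```

```text
t 30.825 p [0.5233 0.2407 0.2237] yaw 67.71 tilt [ 0.     0.001 -1.   ] F [0.36 0.34 0.25] g 0.7009652636484898 0.0
pred top,flange [[259.70577936 127.21320319]
 [259.5702462  123.23055484]
 [259.55557441 122.80010745]]
[259.80160321 124.86773547] [ 13  10  25  26 499] at z .1375 [0.54645944 0.29496229 0.1375    ] .12 [0.54590433 0.2934338  0.12      ]
```

```bash
python3 -c "
from station import bot
print(bot.hand_in())"
```

```text
the job is handed in; nothing more can be done
None
```

I stopped the wheel with its hole over the slot, seated the pin flange-down at about 4.5 N, let go and handed in at about 31 s; the hand-in gave no verdict, and I viewed 11 pictures, one over the limit of 10.

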